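# Chock a clay jar on the sloping display board

## Task

The clay jar lying on the sloping display board is kept from rolling off only by the peg in front of it. Set the wooden chock flat on the board beside the peg and slide it thin end first up against the jar's low side until the jar has rolled back tight against the rear rail and is firmly nipped; go gently, since more than about 15 N chips the clay, and do not grind the chock down into the board while it bears on the jar. Leave the chock there, then draw the peg out and stand it in the open clay beaker; leave the other goods alone.

Things in the scene. Friction and masses are not known exactly. Their poses are not given: they have to be found in the camera images.
- stand: Fixed sloping display board, brown timber, 380 (up the slope) x 360 (across) x 32 mm. Origin on the table under its middle; x level, uphill; y across; z up. A dark wooden rail, 55 mm high, crosses its upper part. The rail is bolted in slots: its place varies and is not measured, and leaves the jar 5 to 22 mm of free roll uphill before it touches.
- board_mid (a point): Point on the board's top surface, 75 mm above the stand's origin. Its x runs up the slope, which rises 10 degrees toward the stand's x, y across, level, and z square to the board, so the jar's axis stands at z = 50 mm and the foot of the peg hole is at x = -3, y = -28 mm.
- jar: Plain clay jar on its side across the slope, loose, resting on the peg. Origin on its axis, mid-belly, 50 mm above the board; y along the axis to the neck. Belly 100 mm across, straight from y = -45 to 45; base at -78, lip at 132 mm. 0.55 kg: 1 to 4 N roll it uphill; on the rail it stops and the force climbs steeply. A firm nip is 7 to 15 N on the jar; more chips it.
- chock_grip (a point): Chock: pale wooden wedge 150 long x 44 wide x 38 mm high, 0.15 kg, loose on the table. This point is half-way up (19 mm) on its centre line, 30 mm from the thick end: hold it here across its width. x runs to the thin end 120 mm on, z up. Top flat but for the last 50 mm, a 35 degree ramp down to a 3 mm toe.
- chock: The same chock: origin at the centre of its underside, x toward its thin end, z up. When it first touches the jar its toe is 20 mm (along the slope) short of the jar's axis. Friction on wood and clay is 0.5 to 0.7, so it stays where it is pushed, but drags if the gripper bears down on it: keep the downward force under a few newtons (over 25 N on the board scores it).
- peg_head (a point): Middle of the head of the stop peg: pale dowel 150 mm long, 16 thick, 40 g, head 26 across and 30 high, its middle 135 mm above the foot. It stands square to the board (leaning 10 degrees) in an easy hole 26 mm deep, against the jar's low side at stand y = -28 mm. z points up along it.
- peg_foot (a point): Centre of the peg's lower end.
- beaker_floor (a point): Open clay beaker for pegs, 92 mm across the top, inside 66 mm at the floor, rim 100 mm above the table, 0.6 kg. This point is the centre of its inner floor, 8 mm above the table.
- tumbler: Bystander: small pale clay tumbler, 62 mm across, 70 high, standing on the board beside the jar's base. Origin under it.
- offcut: Bystander: square-ended wooden offcut 90 x 45 x 45 mm, not a wedge. Origin under it.
- bowl: Bystander: small pale clay bowl, 110 mm across, 45 high. Origin under it.
- terminal: Bystander: black payment terminal 160 x 75 x 30 mm. Origin under it.
Not all that is in view belongs to the job. Leave any red look-alike of the chock alone. Leave any orange look-alike of the part that bears peg_head alone.

How it is judged:
By the outcome, as a careful person would: the job done as asked, in the order asked, and still so for the second after the job is handed in, with the robot touching nothing.
It also fails if it takes over 72 s, if anything falls off the work surface, if the arm or the gripper's body presses on something with over 40 N, if the wrist force passes 120 N, or if a joint passes its speed limit or range.

## Robot

A 6-joint arm with a two-finger parallel gripper is mounted at the origin on the work surface. World frame = base frame: x ahead of the robot, y to its left, z up, the work surface at z = 0. Lengths are in m, angles in rad, forces in N, time in s.
With the tool pointing down it reaches from about 0.275 to 0.825 m from the base axis. Payload 4.9 kg.
Tool frame: the origin (TCP) lies midway between the tips of the shut fingers; the grasp point (between the pads) lies 19 mm behind it (grip_point_offset is the distance from the TCP to the grasp point, in m); z points along the fingers, y is the line along which they close (so a half turn about z gives the same grasp; the last joint's range is limited). The gripper opens to 85 mm and grips with 20 to 120 N. Pads are 22 mm wide; open, the fingers measure 114 mm over their backs; the gripper's body (76 mm by 85 mm) begins 54 mm behind the grasp point. The pads swing forward as they close: fully open they stand 13 mm farther back than shut.
Start: joints at [1.076, 0.326, -0.193, 1.052, 0, 1.437], TCP at [0.194, 0.515, 0.231] pointing down, gripper open.
Joint ranges: [-2.65, 2.65], [-0.97, 1.79], [-1.3, 1.35], [-1.93, 2.1], [-1.47, 1.37], [-3.14, 3.14]. Speed limits (rad/s): [2.57, 2.57, 3.14, 3.14, 3.14, 3.14].

## Interface

Orientations are given as a rotation vector (axis times angle).
In Python, from cell import * gives the robot as it stands. Calls block until the motion is done:
- movep(position, orientation): joint-space move of the TCP to a pose.
- move_l(position, velocity=0.15, rot=None, until_force=None): straight line of the TCP; rot=None keeps the orientation; velocity is the mean speed in m/s. With until_force (N) it stops when the force on the tool has changed by that much, and returns True; else False.
- set_joints(angles): joint-space move.
- let_go() and grab(newtons=None): open the fingers fully, or close them until they stop; newtons is the grip in N (None keeps the last).
- sleep(seconds).
- ik(position, orientation): joint angles nearest the present ones, or None.
- get_state(): the state.
- grab_frame(name): name is "side" or "top" or "wrist"; returns a dict with "img" (400x640x3 uint8, red, green, blue), "fx", "fy", "cx", "cy" (pixels), "cam_to_world" (4x4, takes a point from camera to world coordinates); the wrist camera has in their place "T_tool_cam" (4x4, takes a point from camera to tool coordinates, whose origin is the TCP and whose axes are the flange's). Camera axes: x right, y down, z forward; pixel columns grow to the right and rows downward; lengths in m; the calibration is good to about 2 mm. The wrist camera is an equidistant fisheye: a pixel r from the principal point sees the ray r / f radians off the axis. A picture is of the moment at which its call begins: read the wrist's pose just before it. There is no depth.
A pose or a line that the arm cannot do raises MotionError and nothing moves.
- sign_off(): hands the job in; it is judged then, once.
Trained networks look in the newest picture that a camera, given by its name, has taken for a name from the list of things; names that differ only in an ending like _2 or _b are one class to them, and where a whole thing is asked for, a point or a joint stands for the part that bears it (a point fixed in the world has none). Each returns a list of dicts, best first, with "score" (0 to 1); they miss things now and then, are a little off and sometimes report something else, mostly with a low value. They report only what shows in the picture. A call takes as long as a camera call. They do not tell look-alikes from the thing itself.
- spot_in(camera, name): "centre" ([column, row] in pixels, amid what is visible of it).
- silhouettes(camera, name): "mask" (400x640 bool, what is visible of it) and "centre" ([column, row] in pixels, amid what is visible of it).
- tip_of(camera, name): "centre" ([column, row] in pixels: a listed point, or the origin of a listed thing).
The state is a dict: "clock": time; "q": joint angles; "joint_velocities": joint speeds; "tau": joint torques, N m; "position": TCP position; "eef_rot": TCP orientation; "contact_force": force on the tool from outside, world axes, zero at the start; "wrist_torque": the same for the moment, N m; "finger_gap": opening from 0.0 (shut) to 1.0 (fully open); "grasp_force": force on a finger pad.
Only numpy, scipy, OpenCV 4.12 (cv2) and the standard library are available. Lean on these libraries where they do the work, as an engineer would, in place of code of your own. Each camera call takes 0.05 s, during which the arm holds its last target. There are 200 camera calls.

## Working session

There is one attempt and no reset: what is moved stays moved. The work goes in short steps, each a Python script; the robot and the scene stay as the last script left them, time stands still between calls to the robot, and variables do not carry over. Pictures are saved under pics/ and viewed, at most 10 in all, crops included, and the job is handed in when it is done.

```bash
ls; mkdir -p pics
python3 - <<'E'
from cell import *
import cv2, numpy as np
s=get_state(); print(s)
ims=[]
for c in ["side","top","wrist"]:
    f=grab_frame(c); cv2.imwrite(f"pics/{c}0.png",f["img"][:,:,::-1])
    print(c,{k:(np.round(v,4).tolist() if k!="img" else 0) for k,v in f.items()})
    for n in ["stand","jar","chock_grip","chock","peg_head","peg_foot","beaker_floor","tumbler","offcut","bowl","terminal","board_mid"]:
        print(n,[(np.round(d["centre"]).tolist(),round(d["score"],2)) for d in tip_of(c,n)])
E
```

```text
pics
{'clock': 0.0, 'q': array([ 1.07578885e+00,  3.26927270e-01, -1.93580859e-01,  1.05199318e+00,
        3.26892717e-05,  1.43661654e+00]), 'joint_velocities': array([-0.00096919, -0.00066593, -0.0011035 ,  0.00141718, -0.00139501,
       -0.00023774]), 'tau': array([-1.80957104e-03, -4.43399405e+01,  2.62441814e+01,  1.52665522e-02,
       -1.94459362e-04, -1.77053572e-08]), 'position': array([0.19387091, 0.51408403, 0.23051202]), 'eef_rot': array([-5.63616695e-01, -3.09005249e+00,  2.53040558e-03]), 'contact_force': array([-0.04112912, -0.1616218 , -0.09623728]), 'wrist_torque': array([0.02371396, 0.0322518 , 0.02270131]), 'grasp_force': 0.0, 'finger_gap': 1.0002501596929934}
side {'img': 0, 'fx': 429.395, 'fy': 429.395, 'cx': 317.2486, 'cy': 199.5315, 'cam_to_world': [[0.9963, -0.0312, 0.0797, 0.3203], [-0.0843, -0.5189, 0.8506, -1.3907], [0.0148, -0.8542, -0.5197, 0.9186], [0.0, 0.0, 0.0, 1.0]]}
stand [([343.0, 214.0], 0.7), ([350.0, 209.0], 0.22)]
jar [([357.0, 179.0], 0.71)]
chock_grip [([273.0, 280.0], 0.79), ([312.0, 279.0], 0.73)]
chock [([330.0, 281.0], 0.72), ([265.0, 2
[... 1023 characters left out ...]
.8)]
tumbler [([338.0, 141.0], 0.52)]
offcut [([191.0, 142.0], 0.72), ([184.0, 198.0], 0.18)]
bowl [([464.0, 212.0], 0.76)]
terminal [([421.0, 143.0], 0.59)]
board_mid [([305.0, 167.0], 0.77)]
wrist {'img': 0, 'fx': 309.7069, 'fy': 309.7069, 'cx': 311.9955, 'cy': 198.8284, 'T_tool_cam': [[-0.0007, -0.9519, -0.3063, 0.0775], [1.0, -0.0009, 0.0005, 0.0003], [-0.0008, -0.3063, 0.9519, -0.1427], [0.0, 0.0, 0.0, 1.0]]}
stand []
jar []
chock_grip [([12.0, 335.0], 0.88), ([34.0, 365.0], 0.69)]
chock [([8.0, 317.0], 0.66)]
peg_head [([145.0, 285.0], 0.73)]
peg_foot [([167.0, 214.0], 0.98)]
beaker_floor [([315.0, 342.0], 0.89)]
tumbler []
offcut []
bowl [([22.0, 362.0], 0.8)]
terminal []
board_mid []
```

Run:
```python
import cv2
a=cv2.imread("pics/top0.png")[90:310,140:500]; cv2.imwrite("pics/top0c.png",cv2.resize(a,(800,489),interpolation=cv2.INTER_CUBIC))
a=cv2.imread("pics/side0.png")[100:350,200:480]; cv2.imwrite("pics/side0c.png",cv2.resize(a,(672,600),interpolation=cv2.INTER_CUBIC))
```

```text
(no output)
```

View pics/top0c.png

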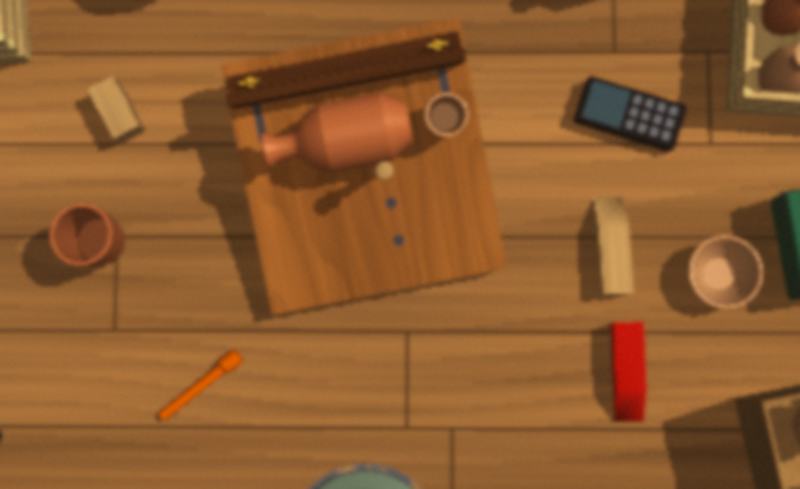

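View pics/side0c.png

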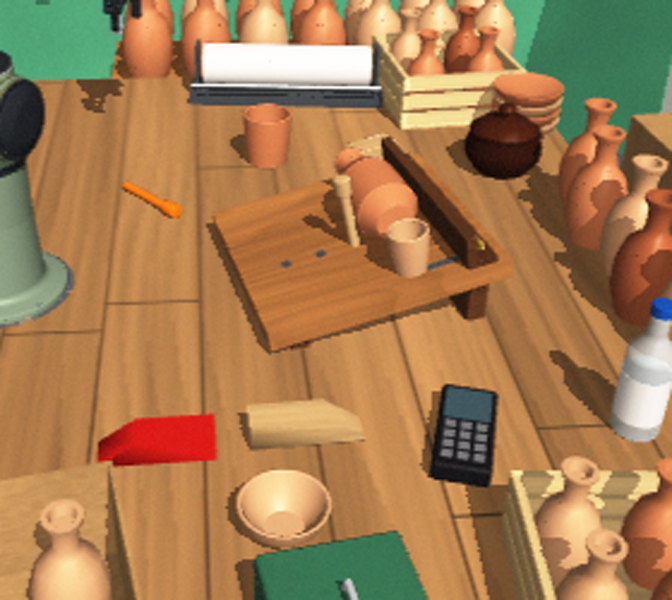

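The chock is the pale wedge at top px (416,201), ramp pointing away from the robot. The red wedge at (422,256) and the orange peg at (230,263) are look-alikes, so I'll leave them. The real peg stands against the jar at (313,166). The offcut is at (191,138) and the beaker at (177,196).

```bash
cat > h.py <<'E'
from cell import *
import numpy as np, cv2
from scipy.spatial.transform import Rotation as R
from scipy.optimize import least_squares
def proj(f,P):
    P=np.atleast_2d(P); T=np.linalg.inv(f["cam_to_world"]); c=P@T[:3,:3].T+T[:3,3]
    if f.get("fish"):
        r=np.hypot(c[:,0],c[:,1]); th=np.arctan2(r,c[:,2]); k=th/np.maximum(r,1e-9)
        return np.c_[f["cx"]+f["fx"]*k*c[:,0], f["cy"]+f["fy"]*k*c[:,1]]
    return np.c_[f["cx"]+f["fx"]*c[:,0]/c[:,2], f["cy"]+f["fy"]*c[:,1]/c[:,2]]
def ray(f,px):
    x=(px[0]-f["cx"])/f["fx"]; y=(px[1]-f["cy"])/f["fy"]
    if f.get("fish"):
        th=np.hypot(x,y); s=np.sin(th)/max(th,1e-9); d=np.array([x*s,y*s,np.cos(th)])
    else: d=np.array([x,y,1.])
    T=f["cam_to_world"]; return T[:3,3],T[:3,:3]@d
def at_z(f,px,z):
    o,d=ray(f,px); return o+d*(z-o[2])/d[2]
def frame(c,save=None):
    s=get_state(); f=grab_frame(c)
    if c=="wrist":
        T=np.eye(4);T[:3,:3]=R.from_rotvec(s["eef_rot"]).as_matrix();T[:3,3]=s["position"]
        f["cam_to_world"]=T@f["T_tool_cam"]; f["fish"]=True
    f["cam_to_world"]=np.array(f["cam_to_world"])
    if save: cv2.imwrite(f"pics/{save}.png",f["img"][:,:,::-1])
    return f
def meet(fs,pxs):  # least-squares 3D point from several rays
    A=np.zeros((3,3));b=np.zeros(3)
    for f,p in zip(fs,pxs):
        o,d=ray(f,p); d=d/np.linalg.norm(d); M=np.eye(3)-np.outer(d,d); A+=M;b+=M@o
    return np.linalg.solve(A,b)
E
python3 - <<'E'
from h import *
t=frame("top");s=frame("side")
ct=lambda p:(140+p[0]/2.2222,90+p[1]/2.2222)
cs=lambda p:(200+p[0]/2.4,100+p[1]/2.4)
C=[(.19,.18),(.19,-.18),(-.19,-.18),(-.19,.18)]
obs=[(t,0,ct((222,68))),(t,1,ct((462,20))),(t,2,ct((505,265))),(t,3,ct((272,313))),(s,3,cs((211,217))),(s,2,cs((268,337))),(s,1,cs((512,266)))]
def brd(p): return np.array([p[0],p[1],.075]), (R.from_euler("z",p[2])*R.from_euler("y",-np.radians(10))).as_matrix()
def res(p):
    o,B=brd(p); return np.concatenate([proj(f,o+B@np.r_[C[i],0])[0]-q for f,i,q in obs])
r=least_squares(res,[.33,-.06,.2],loss="soft_l1"); print("stand",r.x,np.round(r.fun.reshape(-1,2),1))
o,B=brd(r.x)
for n,P in dict(peghead=[-.003,-.028,.109],hole=[-.003,-.028,0],jar=[.055,0,.05]).items():
    w=o+B@P; print(n,w.round(4),proj(t,w).round(1),proj(s,w).round(1))
np.save("stand0.npy",r.x)
for c,f in (("top",t),("side",s)):
    for n in ["chock","peg_head","jar","beaker_floor"]:
        for d in silhouettes(c,n)[:3]:
            print(c,n,np.round(d["centre"],1),round(d["score"],2),d["mask"].sum(),np.array(cv2.minAreaRect(np.argwhere(d["mask"])[:,::-1].astype(np.float32))[1]).round(1),cv2.minAreaRect(np.argwhere(d["mask"])[:,::-1].astype(np.float32))[2])
    
for z,p in [(.019,(416,201)),(.0,(416,201)),(.1,ct((83,235)))]: print(at_z(t,p,z).round(3))
print("toe/heel z.02",at_z(t,ct((609,200)),.003).round(3),at_z(t,ct((616,293)),.038).round(3))
print("beaker side rim", at_z(s,cs((267,113)),.1), at_z(s,cs((267,160)),0))
E
```

```text
stand [ 0.55855028 -0.00555764  0.19649762] [[ 0.2 -2.4]
 [-0.5 -1.8]
 [ 1.6  0.8]
 [ 0.7 -0.1]
 [-0.5 -1.5]
 [-0.9 -0.4]
 [-0.3 -2.2]]
peghead [ 0.5426 -0.0373  0.1818] [[313.3 163.5]] [[343.9 177.4]]
hole [ 0.5611 -0.0336  0.0745] [[313.4 163.7]] [[347.4 202. ]]
jar [0.6032 0.0033 0.1338] [[301.3 147.5]] [[357.8 183.1]]
top chock [421.9 252.5] 0.96 646 [44. 15.] 90.0
top chock [414.6 201.2] 0.55 623 [43.4 14.9] 85.91438293457031
top peg_head [415.9 199.5] 0.61 648 [44.3 15.1] 85.76361083984375
top peg_head [232.6 260.1] 0.57 259 [ 7.9 44.9] 49.9697380065918
top jar [297.9 152.2] 0.87 1673 [31.6 66.9] 78.69007110595703
top jar [416.3 200.4] 0.49 628 [42.4 15.2] 86.18592071533203
top beaker_floor [178.3 197.5] 0.58 750 [28. 32.] 90.0
side chock [267.  283.2] 0.78 884 [20.3 48.9] 86.42366790771484
side chock [324.5 279. ] 0.57 861 [19.3 49. ] 84.95755004882812
side peg_head [347.  183.6] 0.49 157 [29.8  7.9] 72.34988403320312
side jar [355.6 176.4] 0.86 826 [41.1 26.8] 63.43495178222656
side beaker_floor [312.8 156.4] 0.8 456 [19. 26.] 0.0
[ 0.443 -0.38   0.019]
[ 0.445 -0.383  0.   ]
[0.451 0.408 0.1  ]
toe/heel z.02 [ 0.517 -0.377  0.003] [ 0.371 -0.38   0.038]
beaker side rim [0.45733651 0.41217587 0.1       ] [0.45801738 0.41117297 0.        ]
```

```bash
cat >> h.py <<'E'
DOWN=R.from_euler("y",np.pi)
def rot_flat(yaw): return (R.from_euler("z",yaw)*DOWN).as_rotvec()
def brd(p): return np.array([p[0],p[1],.075]), (R.from_euler("z",p[2])*R.from_euler("y",-np.radians(10))).as_matrix()
def rot_brd(p): return (R.from_matrix(brd(p)[1])*DOWN).as_rotvec()
V=np.array([(x,y,z) for y in (-.022,.022) for x,z in ((-.075,0),(.075,0),(.075,.003),(.025,.038),(-.075,.038))])
def chock_pts(p): return np.c_[V@R.from_euler("z",p[2]).as_matrix().T[:,:]][:, :3]+[p[0],p[1],0]
E
python3 - <<'E'
from h import *
p=np.load("stand0.npy"); o,B=brd(p); rb=rot_brd(p)
for n,P,r in [("chock",[.398,-.382,.02],rot_flat(.06)),("above",[.40,-.382,.22],rot_flat(.06)),("place",o+B@[-.11,.01,.0],rb),("placehi",o+B@[-.11,.01,.08],rb),("push",o+B@[-.06,.01,0],rb),("peg",o+B@[-.003,-.028,.09],rb),("peghi",o+B@[-.003,-.028,.25],rb),("beak",[.455,.41,.13],rot_flat(.7)),("beakhi",[.455,.41,.28],rot_flat(.7)),("beakhi-",[.455,.41,.28],rot_flat(0))]:
    q=ik(P,r); print(n,None if q is None else np.round(q,2))
movep([.40,-.38,.22],rot_flat(.06))
f=frame("wrist","w1"); print(get_state()["clock"])
for d in silhouettes("wrist","chock"): print(d["score"],d["centre"],d["mask"].sum(), d["mask"][:, :].any(0).nonzero()[0][[0,-1]],d["mask"].any(1).nonzero()[0][[0,-1]])
E
```

```text
chock [-0.9   0.56 -0.44  0.57 -0.   -0.96]
above [-0.9   0.34 -0.2   1.03 -0.   -0.96]
place [-0.25  0.27 -0.85  0.3   0.08 -0.44]
placehi [-0.27  0.11 -0.78  0.53  0.08 -0.46]
push [-0.2   0.32 -0.73  0.36  0.07 -0.4 ]
peg [-0.24  0.26 -0.49  0.66  0.07 -0.43]
peghi [-0.27  0.1  -0.27  1.05  0.08 -0.46]
beak [ 0.61  0.52 -0.16  0.89  0.   -0.09]
beakhi [ 0.61  0.42  0.07  1.22  0.   -0.09]
beakhi- [0.61 0.42 0.07 1.22 0.   0.61]
5.7083
0.84 [310.1, 205.5] 4406 [290 333] [148 261]
0.71 [303.1, 57.1] 4701 [280 326] [  0 110]
```

View pics/w1.png

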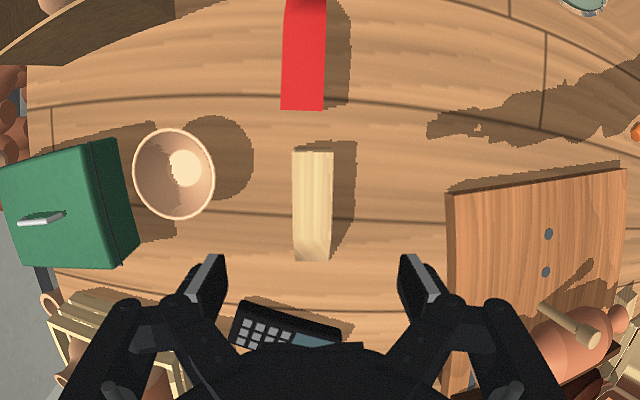

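The pale chock runs from (312,150) at the thick end to (312,261) at the thin end. Its ramp faces away from the red look-alike at (305,55). Next I'll fit its pose, grasp it, and look at the board on the way up.

Run:
```python
from h import *
from scipy.optimize import minimize
f=frame("wrist"); m=[d["mask"] for d in silhouettes("wrist","chock") if abs(d["centre"][1]-205)<20][0]
t=frame("top"); mt=[d["mask"] for d in silhouettes("top","chock") if abs(d["centre"][1]-200)<20]
def pts(p): return V@R.from_euler("z",p[2]).as_matrix().T+[p[0],p[1],0]
def cost(p):
    h=cv2.convexHull(proj(f,pts(p)).astype(np.float32)); k=np.zeros(m.shape,np.uint8)
    cv2.fillConvexPoly(k,np.round(h*16).astype(np.int32),1,shift=4); return (k.astype(bool)^m).sum()
r=minimize(cost,[.443,-.38,.06],method="Nelder-Mead",options=dict(initial_simplex=[[.443,-.38,.06],[.455,-.38,.06],[.443,-.37,.06],[.443,-.38,.16]]))
p=r.x; print(p,r.fun,m.sum()); np.save("chock.npy",p)
g=np.array([p[0],p[1],0])+R.from_euler("z",p[2]).as_matrix()@[-.045,0,0]
print("grip",g)
rt=rot_flat(p[2])
move_l([g[0],g[1],.06],.25,rot=rt); move_l([g[0],g[1],.004],.12,until_force=6)
s=get_state(); print(s["position"],s["contact_force"]); grab(40); s=get_state(); print(s["finger_gap"],s["grasp_force"],s["contact_force"],s["clock"])
move_l([g[0],g[1],.22],.25); s=get_state(); print(s["finger_gap"],s["contact_force"],s["clock"])
```

```text
[ 0.45200838 -0.37638513  0.04143484] 274.0 4294
grip [ 0.407047   -0.37824916  0.        ]
[ 0.40749583 -0.37883059  0.00484159] [ 0.21544442 -0.53623489 -0.46205861]
0.5102052282143519 42.12334334850311 [-0.06520303  0.28617681  5.20659037] 7.8333
0.5071976645607934 [ 0.52766223 -0.03783733 -1.9087063 ] 8.85
```

Run:
```python
from h import *
p=np.load("stand0.npy"); o,B=brd(p); rb=rot_brd(p)
movep(o+B@[-.145,.012,.13],rb)
f=frame("wrist","w2"); np.savez("w2.npz",T=f["cam_to_world"]); t=frame("top","t2"); print(get_state()["clock"])
for n in ["peg_head","peg_foot","board_mid","jar","stand"]:
    print(n,[(np.round(d["centre"]).tolist(),round(d["score"],2)) for d in tip_of("wrist",n)])
for n,P in dict(peghead=[-.003,-.028,.109],hole=[-.003,-.028,0],jar=[.055,0,.05],mid=[0,0,0],c2=[-.19,-.18,0],c3=[-.19,.18,0],c1=[.19,-.18,0],c0=[.19,.18,0]).items(): print(n,proj(f,o+B@P).round(1))
```

```text
10.2833
peg_head [([538.0, 95.0], 0.93)]
peg_foot [([600.0, 63.0], 0.92)]
board_mid []
jar []
stand []
peghead [[265.9 388.3]]
hole [[277.4 311. ]]
jar [[302.5 378.6]]
mid [[302.7 313.4]]
c2 [[123.  145.9]]
c3 [[484.3 144. ]]
c1 [[189.6 397.3]]
c0 [[422.6 399.1]]
```

View pics/w2.png

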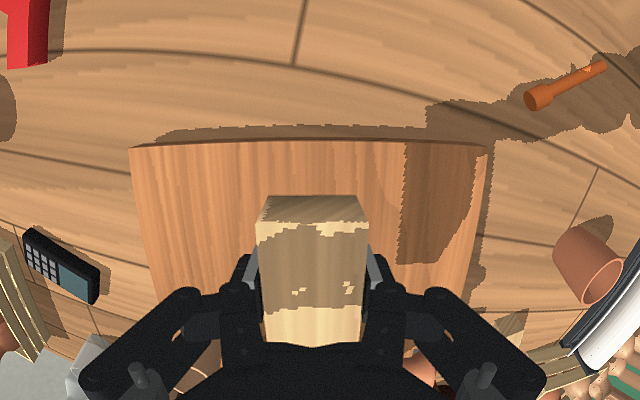

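The board's lower corners are at (129,147) and (488,145), about 5 px right of where I predicted them. So the board lies about 3 mm further along +y than estimated, with the yaw unchanged. Setting the chock down now.

Run:
```python
from h import *
p=np.load("stand0.npy"); o,B=brd(p); o=o+B@[0,.003,0]; p[:2]=o[:2]; np.save("stand1.npy",p)
L=lambda s:(B.T@(s["position"]-o)*1000).round(1)
F=lambda s:(B.T@s["contact_force"]).round(2)
move_l(o+B@[-.145,.012,.022],.2)
s0=get_state(); print("free",L(s0),F(s0))
hit=move_l(o+B@[-.145,.012,-.006],.02,until_force=3)
s=get_state(); print(hit,L(s),F(s)); z=L(s)[2]/1000
for k in range(3):
    if F(s)[2]-F(s0)[2]<3.0: break
    z+=.0004; move_l(o+B@[-.145,.012,z],.02); s=get_state(); print(L(s),F(s),s["wrist_torque"].round(2))
print(s["clock"])
f=frame("side","s3");c=cv2.imread("pics/s3.png")[140:260,270:430]; cv2.imwrite("pics/s3c.png",cv2.resize(c,(800,600),interpolation=cv2.INTER_CUBIC))
```

```text
free [-144.8   11.9   22.3] [-0.05  0.64 -0.85]
True [-145.1   12.1    4.5] [-0.14 -0.21  4.35]
[-145.    12.     4.7] [-0.72  0.21 -0.19] [-0.09  0.1  -0.01]
12.3583
```

View pics/s3c.png

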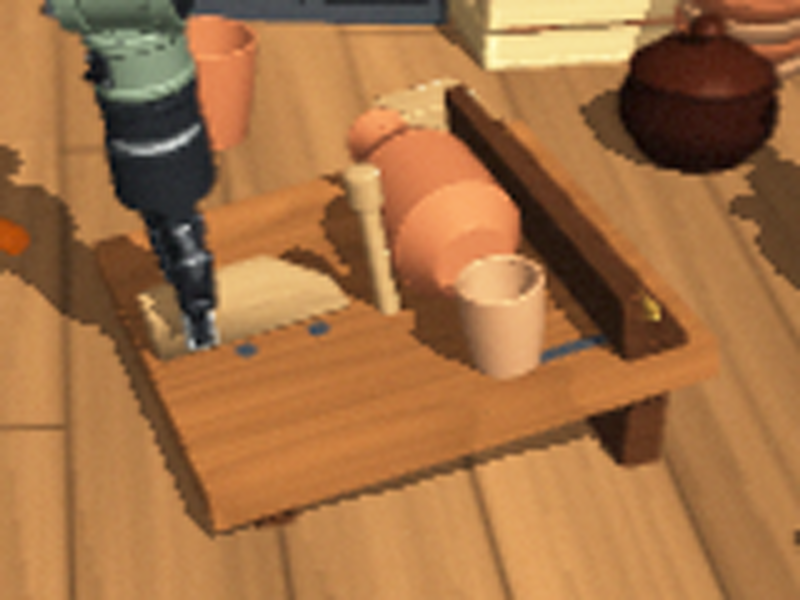

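The chock is flat on the board just left of the peg, with its toe short of the peg line and the jar still on the peg. Sliding it up now, watching the forces.

```bash
cat > slide.py <<'E'
from h import *
p=np.load("stand1.npy"); o,B=brd(p)
L=lambda s:(B.T@(s["position"]-o)*1000).round(1)
F=lambda s:(B.T@s["contact_force"]).round(2)
s=get_state(); f0=F(s); x,y,z=-.145,.012,.0049
hit=move_l(o+B@[-.098,y,z],.05,until_force=6); s=get_state(); print(hit,L(s),F(s)); x=L(s)[0]/1000 if hit else -.098
fx=0; log=[]
if not hit:
  while x<-.045 and s["clock"]<40:
    x+=.001 if fx<4.5 else .0003
    n=F(s)[2]-f0[2]
    if n>2: z+=.0002
    if n<-3: z-=.0001
    move_l(o+B@[x,y,z],.02 if fx<4.5 else .006,until_force=9); s=get_state()
    fx=-(F(s)[0]-f0[0]); log.append((round(x*1e3,1),round(z*1e3,1),*L(s),*F(s)))
    if fx>11 or F(s)[2]-f0[2]>10: break
print(*log[::2],sep="\n"); print(log[-2:],s["clock"],s["wrist_torque"].round(2),s["grasp_force"])
E
python3 slide.py
```

```text
False [-98.4  12.1   4.8] [-0.61  0.54 -1.83]
(-97.0, 4.9, np.float64(-97.1), np.float64(12.0), np.float64(4.9), np.float64(0.07), np.float64(-0.15), np.float64(-1.47))
(-95.0, 4.9, np.float64(-94.8), np.float64(11.9), np.float64(4.9), np.float64(-0.66), np.float64(-0.1), np.float64(-0.89))
(-93.0, 4.9, np.float64(-92.9), np.float64(12.0), np.float64(4.9), np.float64(-0.25), np.float64(-0.22), np.float64(-1.72))
(-91.0, 4.9, np.float64(-90.9), np.float64(12.0), np.float64(4.9), np.float64(0.31), np.float64(-0.54), np.float64(-1.08))
(-89.0, 4.9, np.float64(-88.9), np.float64(12.0), np.float64(4.9), np.float64(-0.16), np.float64(0.07), np.float64(-1.02))
(-87.0, 4.9, np.float64(-86.9), np.float64(12.0), np.float64(4.9), np.float64(-0.53), np.float64(-0.27), np.float64(-1.22))
(-85.0, 4.9, np.float64(-84.9), np.float64(12.0), np.float64(4.9), np.float64(-0.65), np.float64(-0.68), np.float64(-0.88))
(-83.0, 4.9, np.float64(-83.9), np.float64(12.1), np.float64(4.7), np.float64(-5.07), np.float64(-0.81), np.float64(0.88))
(-82.4, 5.1, np.float64(-82.1), np.float64(12.1), np.float64(5.0), 
[... 1495 characters left out ...]
.float64(-0.85), np.float64(1.67))
(-60.6, 5.7, np.float64(-63.6), np.float64(12.2), np.float64(5.2), np.float64(-8.48), np.float64(-0.89), np.float64(1.35))
(-60.0, 6.1, np.float64(-63.6), np.float64(12.3), np.float64(5.4), np.float64(-10.55), np.float64(-0.98), np.float64(0.84))
(-59.4, 6.1, np.float64(-63.6), np.float64(12.3), np.float64(5.4), np.float64(-11.47), np.float64(-1.17), np.float64(2.49))
[(-59.7, 6.1, np.float64(-63.6), np.float64(12.3), np.float64(5.4), np.float64(-10.88), np.float64(-0.57), np.float64(0.44)), (-59.4, 6.1, np.float64(-63.6), np.float64(12.3), np.float64(5.4), np.float64(-11.47), np.float64(-1.17), np.float64(2.49))] 25.25 [-0.64  2.14 -0.17] 41.65890991687775
```

Run:
```python
from h import *
p=np.load("stand1.npy"); o,B=brd(p)
L=lambda s:(B.T@(s["position"]-o)*1000).round(1)
F=lambda s:(B.T@s["contact_force"]).round(2)
def avg(): 
    v=[]
    for _ in range(5): v.append(F(get_state())); sleep(.03)
    return np.mean(v,0).round(2)
x,y,z=-.0594,.012,.0062; print(avg())
for k in range(6):
    if -avg()[0]>12.7: break
    x+=.0003; move_l(o+B@[x,y,z],.006)
print(x,avg(),L(get_state()))
for k in range(3):
    x-=.0009; move_l(o+B@[x,y,z],.01)
print(x,avg(),L(get_state()))
let_go(); sleep(.1); s=get_state(); print(L(s),F(s),s["clock"])
move_l(s["position"]+B@[0,0,.05],.1); move_l(s["position"]+B@[-.03,0,.18],.3); s=get_state(); print(L(s),F(s),s["clock"])
f=frame("wrist","w4"); sd=frame("side","s4"); t=frame("top","t4")
np.savez("w4.npz",T=f["cam_to_world"])
a=cv2.imread("pics/w4.png"); b=cv2.imread("pics/s4.png")[130:260,270:430]
cv2.imwrite("pics/m4.png",np.hstack([cv2.resize(a[120:],(400,350)),cv2.resize(b,(400,350))]))
for c in ("wrist","side"): print([(np.round(d["centre"]).tolist(),round(d["score"],2)) for d in tip_of(c,"peg_head")])
print(proj(f,o+B@[-.003,-.028,.109]),proj(sd,o+B@[-.003,-.028,.109]),s["contact_force"])
```

```text
[-11.32  -0.68   2.55]
-0.0588 [-12.54  -1.33   3.07] [-63.6  12.4   5.4]
-0.06149999999999999 [-6.31 -0.46 -2.94] [-63.5  12.3   5.6]
[-61.1  12.    6.3] [ 0.11 -0.34 -0.24] 28.0917
[-91.2  11.9 186.1] [-0.94 -0.27 -0.15] 29.3333
[([509.0, 54.0], 0.81), ([269.0, 299.0], 0.58)]
[([345.0, 177.0], 0.48), ([273.0, 187.0], 0.43)]
[[266.84474873 302.10415525]] [[343.67344278 177.03539951]] [-0.82876144 -0.43779614 -0.30976095]
```

View pics/m4.png

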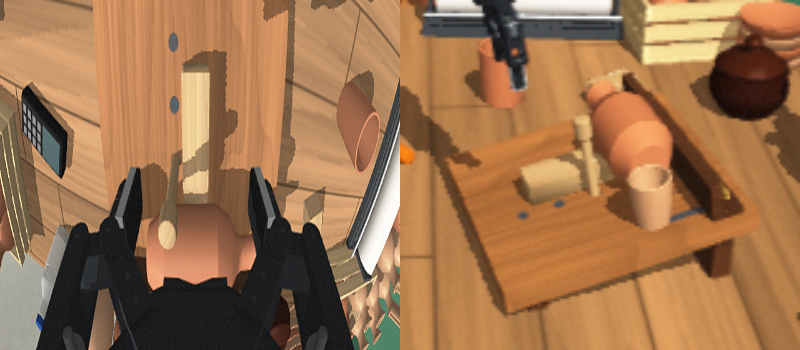

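The chock lies under the jar's low side beside the peg, the jar is back on the rail, and the gripper is clear. The peg head is at (269,299), within 3 px of where I predicted it. Now for the peg.

Run:
```python
from h import *
p=np.load("stand1.npy"); o,B=brd(p); rb=rot_brd(p)
L=lambda s:(B.T@(s["position"]-o)*1000).round(1)
F=lambda s:(B.T@s["contact_force"]).round(2)
P=lambda z:o+B@[-.0035,-.0275,z]
move_l(P(.19),.25); hit=move_l(P(.088),.12,until_force=5); s=get_state(); print(hit,L(s),F(s))
grab(30); s=get_state(); print(s["finger_gap"]*85,s["grasp_force"],F(s))
move_l(P(.125),.06); s=get_state(); print(F(s)); move_l(P(.24),.25)
movep([.453,.410,.28],rot_flat(.6)); s=get_state(); print(s["finger_gap"]*85,s["grasp_force"],s["position"],s["clock"])
f=frame("wrist","w5"); sd=frame("side"); t=frame("top")
for c,g in (("wrist",f),("top",t),("side",sd)):
    print(c,[(np.round(d["centre"]).tolist(),at_z(g,d["centre"],.008).round(3),round(d["score"],2)) for d in tip_of(c,"beaker_floor")])
cv2.imwrite("pics/m5.png",np.hstack([f["img"][:,:,::-1][:, 120:520],cv2.resize(sd["img"][100:300,220:420,::-1],(400,400))]))
```

```text
False [ -3.1 -27.6  88.7] [-0.03 -0.51  1.16]
25.148482116186152 29.29297685623169 [0.35 1.32 3.55]
[ 0.79 -0.24 -0.91]
25.142215177894503 29.455794095993042 [0.45362887 0.40910586 0.28000068] 34.7333
wrist [([318.0, 163.0], array([0.453, 0.418, 0.008]), 0.96), ([310.0, 273.0], array([0.602, 0.505, 0.008]), 0.72), ([232.0, 257.0], array([0.65 , 0.391, 0.008]), 0.64)]
top [([185.0, 198.0], array([0.455, 0.412, 0.008]), 0.79)]
side [([313.0, 165.0], array([0.468, 0.416, 0.008]), 0.55), ([345.0, 216.0], array([ 0.557, -0.025,  0.008]), 0.43)]
```

View pics/m5.png

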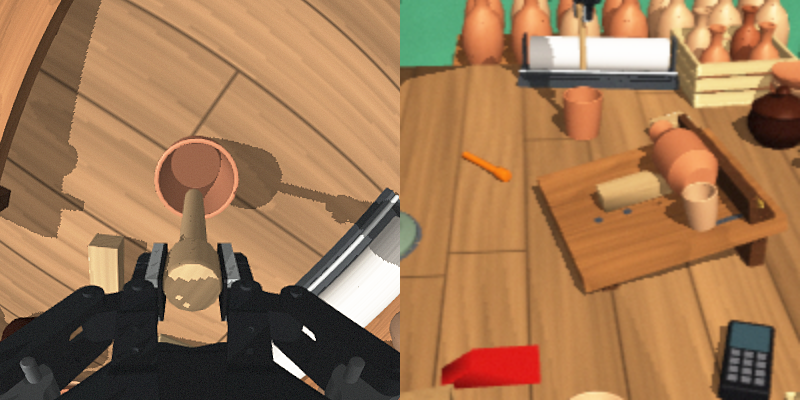

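The peg is held upright over the beaker, whose mouth is at about (197,175) in the left view. The jar and chock have stayed put. Lowering to the floor centre, about (0.455, 0.415), and letting go.

Run:
```python
from h import *
c=[.455,.415]
move_l([*c,.20],.2); hit=move_l([*c,.135],.1,until_force=4); print(hit)
if not hit: hit=move_l([*c,.116],.03,until_force=3)
s=get_state(); print(hit,s["position"],s["contact_force"])
let_go(); s=get_state(); move_l(s["position"]+[0,0,.14],.15); sleep(1); s=get_state(); print(s["clock"],s["contact_force"])
f=frame("wrist"); sd=frame("side")
cv2.imwrite("pics/m6.png",np.hstack([f["img"][:,:,::-1][:, 120:520],cv2.resize(sd["img"][110:270,280:440,::-1],(400,400))]))
```

```text
False
True [0.45505528 0.41572728 0.12232199] [-1.03164847  0.69752333  3.5540516 ]
39.5583 [-0.37477577 -0.39872608 -0.75402734]
```

View pics/m6.png

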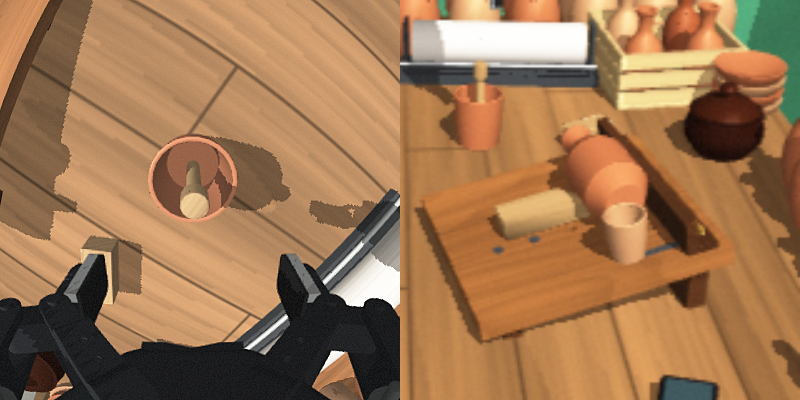

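The peg stands in the beaker, with its head at (195,205) in the left view. The jar is held by the chock against the rail, and everything else is where it was.

```bash
python3 -c "
from cell import *
print(sign_off())"
```

```text
the job is handed in; nothing more can be done
None
```

The job is handed in at about 40 s: the chock, pushed to about 12.5 N at the wrist (the force on the jar itself was not measured), holds the jar against the rear rail, the peg stands in the beaker, and I moved none of the other goods.

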